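# Loosen the ghee pot's lid with the ratchet wrench

### The arm

A 6-joint arm with a two-finger parallel gripper is mounted at the origin on the work surface. World frame = base frame: x ahead of the robot, y to its left, z up, the work surface at z = 0. Lengths are in mm, angles in rad, forces in N, time in s.
With the tool pointing down it reaches from about 300 to 875 mm from the base axis. Payload 6.4 kg.
Tool frame: the origin (TCP) lies at the centre of the arm's flange, where the gripper is bolted on; the fingertips stand 166 mm ahead of it and the grasp point (between the pads) lies 147 mm ahead of it; z points along the fingers, x is the direction in which the jaws open and shut, and the axes are right-handed (so a half turn about z gives the same grasp; the last joint's range is limited). The gripper opens to 88 mm and grips with 3 to 60 N. Pads are 18 mm wide; open, the fingers measure 123 mm over their backs; the gripper's body (75 mm by 187 mm) begins 45 mm behind the grasp point.
Start: joints at [0.905, 0.181, 1.607, -0, 1.354, -0.206], TCP at [255.159, 515.302, 404.714] pointing down, gripper open.
Joint ranges: [-2.99, 2.99], [-0.89, 2.07], [0.3, 2.58], [-1.14, 4.28], [0, 2.63], [-3.12, 3.12]. Speed limits (rad/s): [2.57, 2.57, 3.01, 3.14, 3.14, 3.14].

### API

Orientations are given as a rotation vector (axis times angle).
In Python, from workcell import get_obs, read_camera, get_calibration, close_job gives the robot as it stands. The module is installed in compiled form; this text tells all that it offers.
- The arm moves only by the tool servo_tool, never from a script. Its argument "series" is a list of rows, each a list of 5 numbers: the opening, from 0 (shut) to 1 (fully open), then the shift along the world's x, y, z in cm, then the turn about the world's z in rad. In form: [[fingers, dx, dy, dz, yaw], ...]. A call has 1 to 5 rows; each row shifts and turns the pose as measured when the row begins; what a row does not reach is not made up. A row lasts 1/8 s, in which the tool goes at most 62.5 mm and 10.7 degrees, less where a joint would pass 70% of its speed; a pose out of reach is approached as far as the arm can. A call with a gripper value outside its range is refused whole. The fingers move at their own pace and stop on an object; the grip force is fixed at half the most. Time passes only in rows, so rows that do not move let the fingers close. It gives the time, the measured TCP pose, the force and the opening at its end, in the units of the state.
- get_obs(): the state, without advancing time (a new reading comes with each control period).
- read_camera(name): name is "scene" or "top" or "wrist"; returns the picture (420x560x3 uint8, red, green, blue); there is no depth.
- get_calibration(name): a dict with "intrinsics" (3x3 intrinsics, pixels), "world_from_camera" (4x4, takes a point from camera to world coordinates); the wrist camera has in their place "tool_from_camera" (4x4, takes a point from camera to tool coordinates, whose origin is the TCP and whose axes are the tool frame's). Camera axes: x right, y down, z forward; pixel columns grow to the right and rows downward; lengths in mm; the calibration is good to about 2 mm. A picture is of the moment at which its call begins: read the wrist's pose just before it. get_calibration takes no time and is no camera call.
- close_job(): hands the job in, once; it reports no verdict.
The state is a dict: "clock": time; "joint_positions": joint angles; "joint_velocities": joint speeds; "joint_torque": joint torques, N m; "tool_pos": TCP position; "eef_rot": TCP orientation; "wrist_force": force on the tool from outside, world axes, zero at the start; "wrist_torque": the same for the moment, N m; "grip_width": opening from 0.0 (shut) to 1.0 (fully open).
Only numpy, scipy, OpenCV 4.12 (cv2) and the standard library are available. Lean on these libraries where they do the work, as an engineer would, in place of code of your own. Each camera call takes 0.05 s, during which the arm holds its last target. There are 200 camera calls.

### The job

The ratchet wrench sitting on the ghee pot's screw lid is set to tighten. Flip the small direction lever on its head fully over to loosen, then swing the long handle back and forth until the lid has turned anticlockwise (seen from above) far enough that its tab reaches or passes the upright post of the pot's cradle. Turn the lid only by the wrench handle, not by hand, then let go.

Things in the scene. Friction and masses are not known exactly. Their poses are not given: they have to be found in the camera images.
- lever_tip (a point): Upright dark steel tab at the end of the direction lever, on top of the ratchet wrench's round head. 10 mm wide (sideways), 14 mm along the lever; its top is 7 mm above this point, the head's flat top 24 mm below. Lever pivots on a vertical axis 60 mm along this frame's x (z up), at the handle's root, so the tab moves about 41 mm sideways over the head's centre. Takes about 2 N, stays where left.
- selector (a joint): Direction lever's angle (rad): -0.35 at the tighten stop (start), +0.35 at the loosen stop; in the middle neither pawl holds. Standing at the head and looking out along the handle, the tab starts on your left and is pushed to your right, to the stop, for loosen (handle_grip frame: from +y to -y).
- handle_grip (a point): Middle of the wrench handle's black grip, 135 mm above the table. The grip is a level bar 20 mm wide, 20 mm high, 85 mm long. x points outward along the handle away from the head, z up. The vertical axis of head, lid and pot lies 145 mm from here along -x. The pot is fixed in its cradle.
- handle (a joint): Handle's swing (rad) about the pot's axis, stops at -0.7 and +0.7, grows anticlockwise seen from above; at 0 it points roughly towards the robot. Set to loosen, a growing swing carries the lid along; swung back it clicks freely. Up to 0.35 rad of each stroke is lost before a tooth catches. Takes about 4 N at the grip, stays where left.
- lid (a joint): Lid's turn (rad), grows anticlockwise seen from above (loosening); starts at 0 to 0.15. At 1.8 its tab stands exactly at the cradle's post; it turns on to a stop at 2.6, and back (tightening) to -0.15. Stays where it is left (0.4 N m of friction).
- lid_cap: The ghee pot's ribbed steel lid, 116 mm across, top 116 mm above the table, under the wrench; a flat tab 12 mm wide sticks out to 76 mm from the axis. Origin on the pot's axis at the table top. The post that the tab must reach is a thin upright steel rod with a ball end, 123 mm high, 82 mm from the axis, the only tall one on the cradle.

How it is judged:
By the outcome, as a careful person would: the job done as asked, in the order asked, and still so for the second after the job is handed in, with the robot touching nothing.
It also fails if it takes over 59 s, if anything falls off the work surface, if the arm or the gripper's body presses on something with over 40 N, if the wrist force passes 120 N, or if a joint passes its speed limit or range.

## Working session

There is one attempt and no reset: what is moved stays moved. The work goes in short steps, Python scripts to look and compute and a tool call to move; the robot and the scene stay as the last step left them, time stands still between calls to the robot, and variables do not carry over. Pictures are saved under pics/ and viewed, about 8 in all and at most 12, crops included, and the job is handed in when it is done.

Besides the shell and the picture viewer there is one more tool, called after "Emit:" as name(argument=value, ...), one argument or row to a line, values as JSON. servo_tool: Moves the arm, as the interface text tells. Its arguments: {"type":"object","properties":{"series":{"type":"array","items":{"type":"array","items":{"type":"number"}}}},"required":["series"]}

```bash
mkdir -p pics
python3 - <<'E'
from workcell import *
import cv2, numpy as np
o=get_obs();print(o['clock'],o['tool_pos'],o['eef_rot'],o['grip_width'])
for n in ['top','scene']:
    cv2.imwrite(f'pics/{n}0.png',read_camera(n)[:,:,::-1])
for n in ['top','scene','wrist']:print({k:np.round(v,3).tolist() for k,v in get_calibration(n).items()})
E
```

```text
0.0 [254.97734261 515.0867327  403.8340751 ] [ 2.66870767e+00  1.65648357e+00 -2.48467813e-03] 1.0011839314463045
{'intrinsics': [[478.285, 0.0, 279.119], [0.0, 478.285, 206.01], [0.0, 0.0, 1.0]], 'world_from_camera': [[-0.02, -0.998, 0.068, 511.998], [-1.0, 0.021, 0.006, 45.507], [-0.008, -0.067, -0.998, 783.636], [0.0, 0.0, 0.0, 1.0]]}
{'intrinsics': [[432.699, 0.0, 283.638], [0.0, 432.699, 209.484], [0.0, 0.0, 1.0]], 'world_from_camera': [[-0.208, 0.799, -0.564, 920.868], [0.978, 0.172, -0.117, 120.212], [0.004, -0.576, -0.817, 646.356], [0.0, 0.0, 0.0, 1.0]]}
{'intrinsics': [[308.841, 0.0, 272.603], [0.0, 308.841, 212.265], [0.0, 0.0, 1.0]], 'tool_from_camera': [[1.0, -0.0, -0.001, 0.14], [0.0, 0.964, 0.267, -67.262], [0.001, -0.267, 0.964, 19.825], [0.0, 0.0, 0.0, 1.0]]}
```

View pics/top0.png

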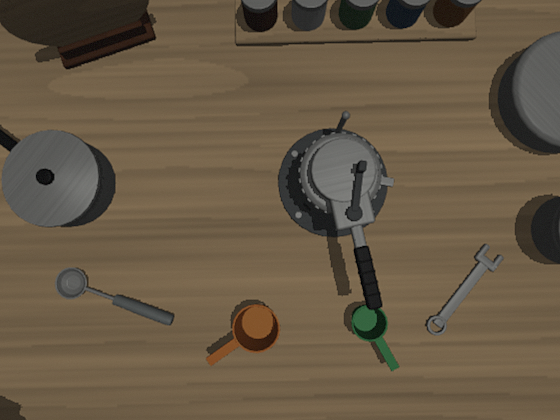

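View pics/scene0.png

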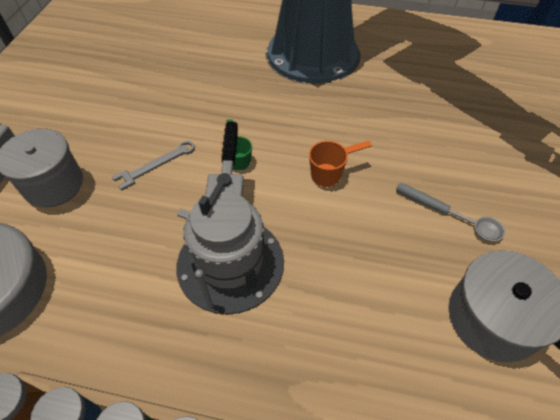

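The top view shows the head at about (345,172), the lever tab near (361,167), the pivot at (354,213), the grip at (368,277), the lid tab at (392,182) and the post ball at (346,115). Next I'll zoom in on both views to triangulate.

Run:
```python
import cv2,numpy as np
a=cv2.imread('pics/top0.png')[100:320,270:410]; b=cv2.imread('pics/scene0.png')[110:320,165:295]
a=cv2.resize(a,None,fx=2.7,fy=2.7,interpolation=2);b=cv2.resize(b,(int(130*2.8),int(210*2.8)),interpolation=2)
c=np.zeros((600,760,3),np.uint8);c[:a.shape[0],:a.shape[1]]=a;c[:b.shape[0],385:385+b.shape[1]]=b
cv2.imwrite('pics/zoom.png',cv2.convertScaleAbs(c,alpha=1.6))
```

```text
(no output)
```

View pics/zoom.png

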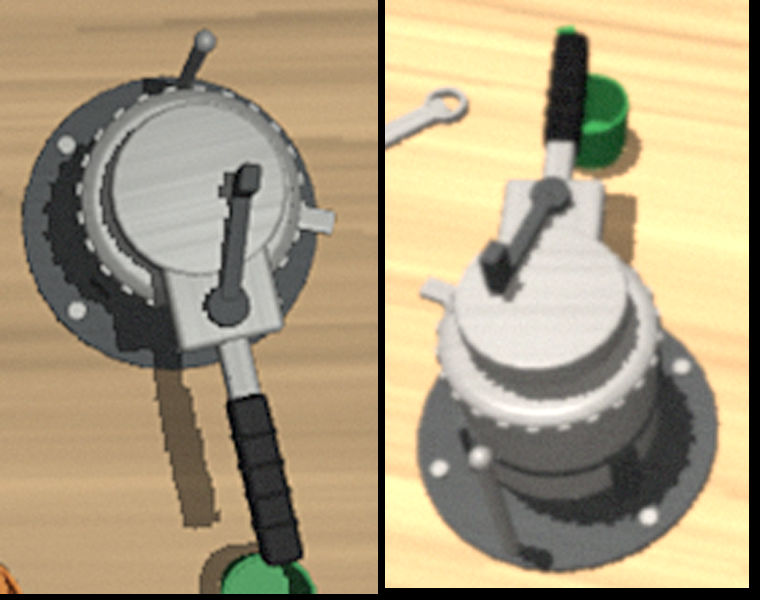

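```bash
cat > h.py <<'E'
import numpy as np
from workcell import *
def ray(n,u,v):
    c=get_calibration(n);K=np.array(c['intrinsics']);T=np.array(c['world_from_camera'])
    d=T[:3,:3]@np.linalg.solve(K,[u,v,1]);return T[:3,3],d
def atz(n,u,v,z):
    o,d=ray(n,u,v);return o+d*(z-o[2])/d[2]
def tri(p,q):
    o1,d1=ray('top',*p);o2,d2=ray('scene',*q)
    s=np.linalg.lstsq(np.c_[d1,-d2],o2-o1,rcond=None)[0]
    a,b=o1+s[0]*d1,o2+s[1]*d2;return (a+b)/2,np.linalg.norm(a-b)
T=lambda x,y:(270+x/2.7,100+y/2.7)
S=lambda x,y:(165+(x-385)/2.8,110+y/2.8)
E
python3 - <<'E'
from h import *
np.set_printoptions(precision=1,suppress=True)
for n,a,b in [('tabtop',(247,174),(494,252)),('pivot',(229,304),(551,196)),('grip',(263,480),(568,87)),('ball',(205,41),(481,456)),('headtop',(200,188),(542,305))]:
    print(n,*tri(T(*a),S(*b)))
g=atz('top',*T(263,480),145);print('grip',g,'scene',atz('scene',*S(568,87),145))
print('gripends',atz('top',*T(248,397),145),atz('top',*T(280,560),145))
p=atz('top',*T(205,41),119);t=atz('top',*T(332,222),114);print('ball',p,'tab',t)
E
```

```text
tabtop [603.9 -56.2 176.4] 1.7816707475899844
pivot [543.7 -49.3 148.6] 3.1322709962760498
grip [456.9 -65.4 139.2] 2.033245685063096
ball [683.1 -46.1 118.4] 2.2540531913385164
headtop [603.3 -38.2 135.5] 3.724507121307348
grip [457.6 -65.4 145. ] scene [462.1 -62.2 145. ]
gripends [498.3 -59.3 145. ] [418.7 -72.4 145. ]
ball [683.3 -47.1 119. ] tab [ 587.5 -111.   114. ]
```

Emit:
servo_tool(
  series=[
    [0,2.9,-5.1,0,0.062],
    [0,2.9,-5.1,0,0.062],
    [0,2.9,-5.1,0,0.062],
    [0,2.9,-5.1,0,0.062],
    [0,2.9,-5.1,0,0.062],
  ],
)

```text
clock: 0.72
tool_pos: [400.1, 255.3, 402.0]
eef_rot: [2.362, 2.071, -0.005]
wrist_force: [0.6, -0.5, -0.2]
grip_width: 0.46
```

Emit:
servo_tool(
  series=[
    [0,2.9,-5.1,0,0.062],
    [0,2.9,-5.1,0,0.062],
    [0,2.9,-5.1,0,0.062],
    [0,2.9,-5.1,0,0.062],
    [0,2.9,-5.1,0,0.062],
  ],
)

```text
clock: 1.35
tool_pos: [547.5, -9.0, 401.1]
eef_rot: [2.002, 2.421, -0.005]
wrist_force: [0.4, 0.5, -0.0]
grip_width: 0.006
```

Emit:
servo_tool(
  series=[
    [0,2.7,-4.4,0,-0.02],
    [0,2.8,-4.5,0,0],
    [0,0,0,-3.0,0],
    [0,0,0,0,0],
  ],
)

```text
clock: 1.85
tool_pos: [604.6, -106.1, 368.2]
eef_rot: [-2.032, -2.393, 0.006]
wrist_force: [0.0, 0.3, 1.0]
grip_width: 0.002
```

Run:
```python
from workcell import *
import cv2
o=get_obs();print(o['clock'],o['tool_pos'],o['eef_rot'],o['joint_positions'])
cv2.imwrite('pics/w1.png',cv2.convertScaleAbs(read_camera('wrist')[:,:,::-1],alpha=1.4))
```

```text
1.85 [ 604.64909331 -106.11552559  368.23416639] [-2.03217225 -2.39282116  0.00622262] [-0.36609738  0.29981122  1.53826093 -0.0030949   1.30697641 -2.09872739]
```

View pics/w1.png

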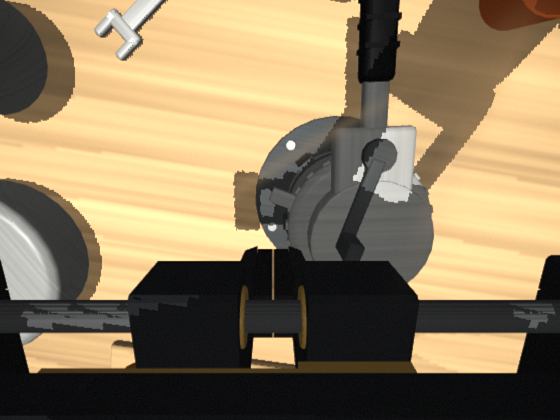

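The wrist view shows the lever tab at (350,245), to the right (+y) of the closed fingertips at (273,255), with clear room to descend.

Emit:
servo_tool(
  series=[
    [0,0,0,-4.2,0],
    [0,0,0,0,0],
    [0,0,1.2,0,0],
    [0,-0.1,1.2,0,0],
    [0,-0.1,1.0,0,0],
  ],
)

```text
clock: 2.52
tool_pos: [605.5, -69.1, 337.7]
eef_rot: [2.021, 2.386, 0.003]
wrist_force: [2.3, -2.3, 0.9]
grip_width: 0.003
```

Emit:
servo_tool(
  series=[
    [0,-0.1,0.8,0,0],
    [0,-0.1,0.8,0,0],
    [0,-0.1,0.6,0,0],
  ],
)

```text
clock: 2.9
tool_pos: [602.9, -45.3, 339.8]
eef_rot: [2.017, 2.384, 0.004]
wrist_force: [0.9, -2.7, 0.4]
grip_width: 0.008
```

Emit:
servo_tool(
  series=[
    [0,0,0,-1.2,0],
    [0,0,0.3,0,0],
    [0,-0.05,0.3,0,0],
  ],
)

```text
clock: 3.28
tool_pos: [602.3, -39.0, 328.0]
eef_rot: [2.016, 2.384, 0.003]
wrist_force: [-0.7, -3.3, 2.7]
grip_width: 0.006
```

```bash
cat > look.py <<'E'
import sys,cv2
from h import *
o=get_obs();print(o['clock'],o['tool_pos'],o['eef_rot'],o['wrist_force'])
a=cv2.convertScaleAbs(read_camera('scene')[100:325,160:400,::-1],alpha=1.5)
b=cv2.convertScaleAbs(read_camera('top')[90:315,250:450,::-1],alpha=1.5)
cv2.imwrite(sys.argv[1],cv2.resize(np.hstack([a,b]),None,fx=1.8,fy=1.8,interpolation=2))
E
python3 look.py pics/s2.png
```

```text
3.275 [602.30303081 -39.02526563 327.98092279] [2.01643843 2.38391341 0.00253904] [-0.65500997 -3.26038234  2.71478774]
```

View pics/s2.png

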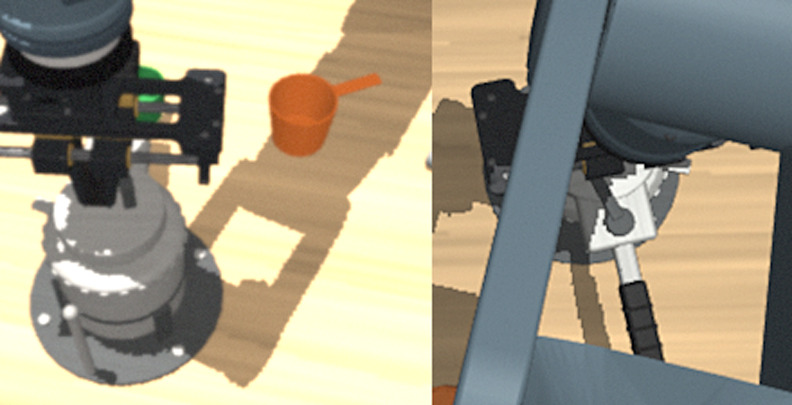

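The tab (scene crop about (127,190)) has moved to the other side. I'll keep pushing until the stop shows up in the force.

Emit:
servo_tool(
  series=[
    [0,0,0.4,0,0],
    [0,0,0.4,0,0],
  ],
)

```text
clock: 3.62
tool_pos: [602.3, -32.1, 328.2]
eef_rot: [2.015, 2.382, -0.002]
wrist_force: [-1.0, -16.5, -2.1]
grip_width: 0.008
```

Force rose to 16 N, so the lever is at the stop. I'll back off, rise and move above the grip.

Emit:
servo_tool(
  series=[
    [0,0,-1.0,0,0],
    [0,0,-0.5,3,0],
    [0,-2,-0.5,4,0],
    [0.5,-5,-0.5,0,0],
    [0.5,-4,0,0,0],
  ],
)

```text
clock: 4.25
tool_pos: [491.0, -56.5, 399.0]
eef_rot: [2.016, 2.386, 0.004]
wrist_force: [-1.0, 0.5, 0.6]
grip_width: 0.207
```

Run:
```python
from workcell import *
import cv2
o=get_obs();print(o['clock'],o['tool_pos'],o['eef_rot'],o['joint_positions'])
cv2.imwrite('pics/w3.png',cv2.convertScaleAbs(read_camera('wrist')[:,:,::-1],alpha=1.4))
```

```text
4.25 [490.99706963 -56.49112925 398.95243089] [2.01573281 2.38608001 0.00365026] [-0.35401871 -0.0024746   1.81713059 -0.00408436  1.30917911 -2.09166862]
```

View pics/w3.png

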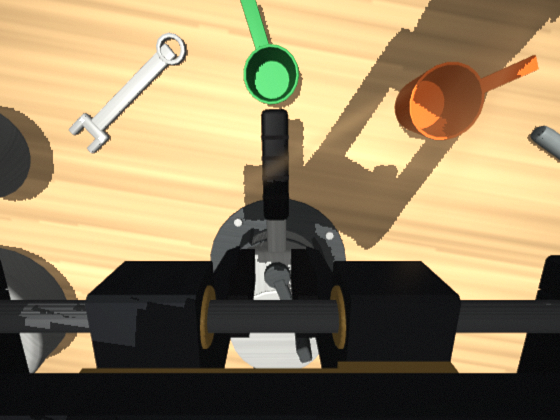

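The wrist view shows the lever thrown fully over (tab at (305,355), pivot (277,272)). The grip at (275,165) lines up with the jaws, so I'll straddle it.

Emit:
servo_tool(
  series=[
    [0.5,-3.2,-0.6,0,0],
    [0.45,0,0,0,0],
    [0.45,0,0,-4,0],
    [0.45,0,0,-4,0],
    [0.45,0,0,-3,0],
  ],
)

```text
clock: 4.92
tool_pos: [458.0, -61.3, 290.0]
eef_rot: [2.012, 2.38, 0.014]
wrist_force: [-0.5, -0.1, -0.7]
grip_width: 0.453
```

```bash
cat > st.py <<'E'
import numpy as np,sys
from workcell import get_obs
o=get_obs();p=o['tool_pos'];r=o['eef_rot'];c=np.array([602,-41.])
d=p[:2]-c;yaw=2*np.arctan2(r[1],r[0])
a=np.arctan2(d[1],d[0])%(2*np.pi)
print('t',o['clock'],'pos',p.round(1),'r',np.hypot(*d).round(1),'ang',a.round(3),'yaw-ang',(yaw+np.pi/2-a+np.pi/2)%np.pi-np.pi/2,'F',o['wrist_force'].round(1),'j6',o['joint_positions'][5].round(2),o['grip_width'])
st=float(sys.argv[1]);q=p[:2]
for k in range(1,6):
    n=c+145*np.array([np.cos(a+k*st),np.sin(a+k*st)]);print(((n-q)/10).round(2));q=n
E
python3 st.py 0.12
```

```text
t 4.925 pos [458.  -61.3 290. ] r 145.5 ang 3.282 yaw-ang 0.026916514296746907 F [-0.5 -0.1 -0.7] j6 -2.13 0.4534226569175375
[ 0.39 -1.7 ]
[ 0.55 -1.65]
[ 0.74 -1.57]
[ 0.92 -1.47]
[ 1.09 -1.35]
```

Emit:
servo_tool(
  series=[
    [0.45,0.4,-1.7,0,0.12],
    [0.45,0.55,-1.65,0,0.12],
    [0.45,0.75,-1.6,0,0.12],
    [0.45,0.9,-1.5,0,0.12],
  ],
)

```text
clock: 5.42
tool_pos: [486.1, -124.6, 285.8]
eef_rot: [1.372, 2.813, 0.028]
wrist_force: [-1.2, 4.0, 2.8]
grip_width: 0.449
```

```bash
python3 st.py 0.1
```

```text
t 5.425 pos [ 486.1 -124.6  285.8] r 142.9 ang 3.766 yaw-ang 0.03817303571470321 F [-1.2  4.   2.8] j6 -2.74 0.44851602464458096
[ 0.73 -1.25]
[ 1.01 -1.04]
[ 1.11 -0.93]
[ 1.2  -0.81]
[ 1.27 -0.69]
```

Emit:
servo_tool(
  series=[
    [0.45,0.7,-1.2,0.2,0.08],
    [0.45,0.5,-0.6,0,0.05],
  ],
)

```text
clock: 5.68
tool_pos: [498.5, -140.7, 286.0]
eef_rot: [-1.185, -2.907, -0.041]
wrist_force: [-19.9, 22.0, 24.4]
grip_width: 0.454
```

```bash
python3 st.py -0.12; python3 look.py pics/s4.png
```

```text
t 5.675 pos [ 498.5 -140.7  286. ] r 143.7 ang 3.908 yaw-ang 0.03005255439210419 F [-19.9  22.   24.4] j6 -2.89 0.4539508476916425
[-1.22  1.23]
[-0.96  1.45]
[-0.78  1.55]
[-0.59  1.64]
[-0.39  1.69]
5.675 [ 498.50727231 -140.72399076  286.03685124] [-1.184727   -2.90739439 -0.04076904] [-19.91529552  22.02586173  24.4462504 ]
```

View pics/s4.png

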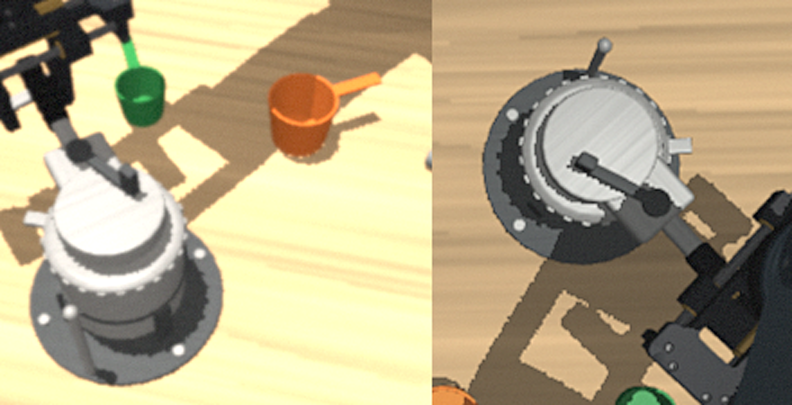

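The scene crop shows the handle at its CCW stop and the lid tab at top pixel (393,171), so the lid has turned slightly anticlockwise. Now the back stroke.

Emit:
servo_tool(
  series=[
    [0.45,-1.2,1.25,0.2,-0.12],
    [0.45,-1.0,1.45,0,-0.12],
    [0.45,-0.8,1.55,0,-0.12],
    [0.45,-0.6,1.65,0,-0.12],
    [0.45,-0.4,1.7,0,-0.12],
  ],
)

```text
clock: 6.4
tool_pos: [462.5, -63.5, 287.9]
eef_rot: [2.012, 2.4, 0.044]
wrist_force: [-0.7, -2.1, -0.3]
grip_width: 0.45
```

```bash
python3 st.py -0.12
```

```text
t 6.4 pos [462.5 -63.5 287.9] r 141.3 ang 3.302 yaw-ang 0.015349112628545658 F [-0.7 -2.1 -0.3] j6 -2.16 0.4496508006263203
[-0.54  1.67]
[0.03 1.74]
[0.24 1.72]
[0.45 1.68]
[0.64 1.61]
```

Emit:
servo_tool(
  series=[
    [0.45,-0.55,1.7,0,-0.12],
    [0.45,0,1.75,0,-0.12],
    [0.45,0.25,1.7,0,-0.12],
    [0.45,0.45,1.7,0,-0.12],
    [0.45,0.65,1.6,0,-0.12],
  ],
)

```text
clock: 7.02
tool_pos: [474.7, 24.2, 288.0]
eef_rot: [2.642, 1.665, 0.041]
wrist_force: [-1.2, -0.6, 0.1]
grip_width: 0.45
```

```bash
python3 st.py -0.08
```

```text
t 7.025 pos [474.7  24.2 288. ] r 143.0 ang 2.669 yaw-ang 0.02704246050184711 F [-1.2 -0.6  0.1] j6 -1.33 0.44959166107753307
[0.4 1.1]
[0.65 0.96]
[0.72 0.91]
[0.79 0.85]
[0.86 0.78]
```

Emit:
servo_tool(
  series=[
    [0.45,0.4,1.1,0,-0.08],
    [0.45,0.65,0.95,0,-0.08],
    [0.45,0.4,0.5,0,-0.04],
    [0.45,0,0,0,0],
  ],
)

```text
clock: 7.52
tool_pos: [493.1, 52.9, 287.6]
eef_rot: [2.798, 1.385, 0.04]
wrist_force: [-0.5, -0.6, 1.3]
grip_width: 0.45
```

```bash
python3 st.py 0.12
```

```text
t 7.525 pos [493.1  52.9 287.6] r 143.8 ang 2.43 yaw-ang 0.059840845671075726 F [-0.5 -0.6  1.3] j6 -1.05 0.4499447140791331
[-1.14 -1.31]
[-0.88 -1.5 ]
[-0.7  -1.59]
[-0.5  -1.67]
[-0.3  -1.71]
```

Emit:
servo_tool(
  series=[
    [0.45,0.75,0.85,0,-0.08],
    [0.45,0,0,0,0],
  ],
)

```text
clock: 7.78
tool_pos: [499.7, 59.3, 286.9]
eef_rot: [2.847, 1.272, 0.022]
wrist_force: [-1.2, -1.1, 2.1]
grip_width: 0.452
```

```bash
python3 st.py 0.12; python3 look.py pics/s5.png
```

```text
t 7.775 pos [499.7  59.3 286.9] r 143.2 ang 2.366 yaw-ang 0.04537382950941815 F [-1.2 -1.1  2.1] j6 -0.95 0.4523688678959997
[-1.27 -1.19]
[-0.98 -1.44]
[-0.8  -1.55]
[-0.61 -1.63]
[-0.41 -1.69]
7.775 [499.73936896  59.28743935 286.86985916] [2.8468891  1.27221937 0.02181795] [-1.15898841 -1.0703844   2.05806193]
```

View pics/s5.png

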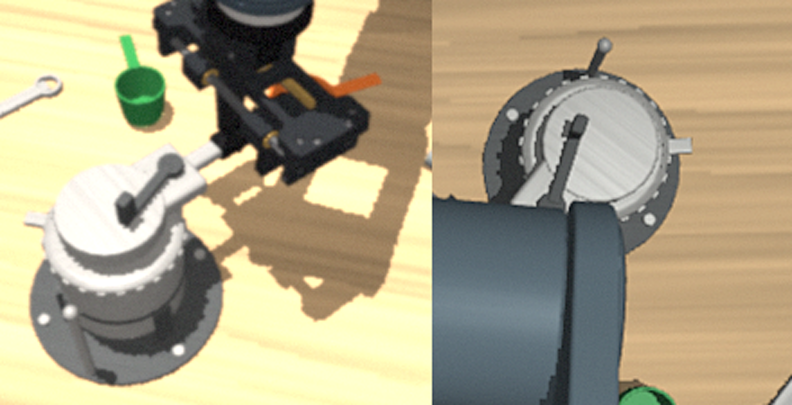

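The back stroke left the lid tab unmoved at crop (690,146). Second loosening stroke.

Emit:
servo_tool(
  series=[
    [0.45,-1.3,-1.2,0.1,0.12],
    [0.45,-1.0,-1.45,0,0.12],
    [0.45,-0.8,-1.55,0,0.12],
    [0.45,-0.6,-1.65,0,0.12],
    [0.45,-0.4,-1.7,0,0.12],
  ],
)

```text
clock: 8.5
tool_pos: [460.0, -16.7, 288.0]
eef_rot: [2.324, 2.089, 0.046]
wrist_force: [3.9, 3.9, -2.7]
grip_width: 0.452
```

```bash
python3 st.py 0.12
```

```text
t 8.5 pos [460.  -16.7 288. ] r 144.0 ang 2.972 yaw-ang 0.0633357990962864 F [ 3.9  3.9 -2.7] j6 -1.77 0.451999339184273
[-0.29 -1.71]
[ 0.02 -1.74]
[ 0.23 -1.72]
[ 0.43 -1.68]
[ 0.63 -1.62]
```

Emit:
servo_tool(
  series=[
    [0.45,-0.3,-1.7,0,0.1],
    [0.45,0,-1.75,0,0.1],
    [0.45,0.25,-1.7,0,0.12],
    [0.45,0.45,-1.7,0,0.12],
    [0.45,0.65,-1.6,0,0.12],
  ],
)

```text
clock: 9.12
tool_pos: [472.2, -101.3, 287.9]
eef_rot: [1.636, 2.678, 0.07]
wrist_force: [1.3, 4.5, 2.3]
grip_width: 0.45
```

```bash
python3 st.py 0.08
```

```text
t 9.125 pos [ 472.2 -101.3  287.9] r 143.2 ang 3.577 yaw-ang 0.039169791698011824 F [1.3 4.5 2.3] j6 -2.54 0.45046622225262734
[ 0.37 -1.11]
[ 0.61 -0.99]
[ 0.69 -0.93]
[ 0.76 -0.88]
[ 0.83 -0.81]
```

Emit:
servo_tool(
  series=[
    [0.45,0.4,-1.1,0,0.08],
    [0.45,0.6,-1.0,0,0.08],
    [0.45,0.7,-0.95,0,0.08],
    [0.45,0.5,-0.6,0,0.04],
  ],
)

```text
clock: 9.62
tool_pos: [495.7, -137.8, 287.5]
eef_rot: [-1.227, -2.882, -0.082]
wrist_force: [-2.6, 2.7, 2.7]
grip_width: 0.449
```

```bash
python3 st.py -0.12; python3 look.py pics/s6.png
```

```text
t 9.625 pos [ 495.7 -137.8  287.5] r 143.8 ang 3.88 yaw-ang 0.0270475783377222 F [-2.6  2.7  2.7] j6 -2.88 0.4491914162254267
[-1.18  1.27]
[-0.92  1.47]
[-0.74  1.57]
[-0.55  1.65]
[-0.34  1.7 ]
9.625 [ 495.70411265 -137.84140716  287.49138324] [-1.22671048 -2.88190115 -0.08166556] [-2.57543202  2.68834615  2.72123945]
```

View pics/s6.png

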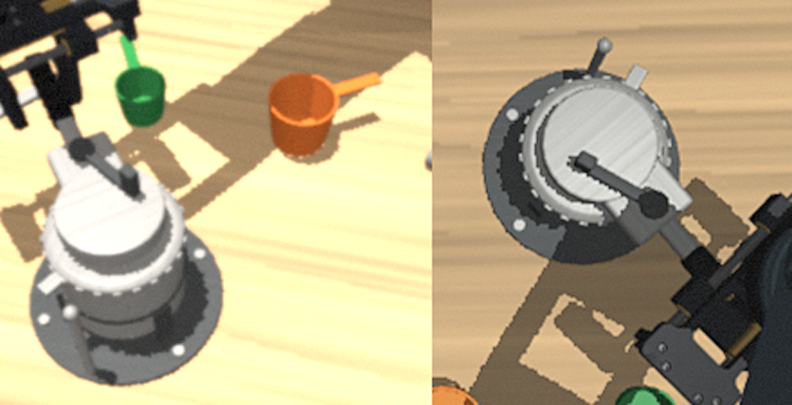

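The tab is now at crop (640,72), about 0.5 rad short of the post ball at (604,45). One more back stroke and forward stroke.

Emit:
servo_tool(
  series=[
    [0.45,-1.2,1.25,0,-0.12],
    [0.45,-0.95,1.45,0,-0.12],
    [0.45,-0.75,1.55,0,-0.12],
    [0.45,-0.55,1.65,0,-0.12],
    [0.45,-0.4,1.7,0,-0.12],
  ],
)

```text
clock: 10.35
tool_pos: [457.5, -62.0, 287.7]
eef_rot: [2.05, 2.358, 0.08]
wrist_force: [0.6, -0.5, -0.3]
grip_width: 0.449
```

```bash
python3 st.py -0.12
```

```text
t 10.35 pos [457.5 -62.  287.7] r 146.0 ang 3.286 yaw-ang -0.004985095411470741 F [ 0.6 -0.5 -0.3] j6 -2.14 0.4492007602525447
[-0.04  1.75]
[0.06 1.74]
[0.27 1.72]
[0.47 1.67]
[0.67 1.6 ]
```

Emit:
servo_tool(
  series=[
    [0.45,-0.05,1.75,0,-0.12],
    [0.45,0.05,1.75,0,-0.12],
    [0.45,0.25,1.7,0,-0.12],
    [0.45,0.45,1.7,0,-0.1],
    [0.45,0.65,1.6,0,-0.1],
  ],
)

```text
clock: 10.98
tool_pos: [470.6, 25.5, 287.7]
eef_rot: [2.627, 1.66, 0.071]
wrist_force: [-0.4, -2.0, 0.1]
grip_width: 0.451
```

```bash
python3 st.py -0.08
```

```text
t 10.975 pos [470.6  25.5 287.7] r 147.3 ang 2.673 yaw-ang 0.024766167828365493 F [-0.4 -2.   0.1] j6 -1.33 0.451265321153031
[0.77 0.91]
[0.64 0.96]
[0.72 0.91]
[0.79 0.85]
[0.85 0.78]
```

Emit:
servo_tool(
  series=[
    [0.45,0.75,0.9,0,-0.08],
    [0.45,0.65,0.95,0,-0.08],
    [0.45,0.7,0.9,0,-0.08],
    [0.45,0.4,0.4,0,-0.04],
  ],
)

```text
clock: 11.48
tool_pos: [496.1, 59.2, 287.5]
eef_rot: [2.833, 1.259, 0.064]
wrist_force: [-6.7, -7.4, 2.2]
grip_width: 0.45
```

```bash
python3 st.py 0.12
```

```text
t 11.475 pos [496.1  59.2 287.5] r 145.8 ang 2.384 yaw-ang 0.02306388851648178 F [-6.7 -7.4  2.2] j6 -0.94 0.4502268785616099
[-1.06 -1.39]
[-0.95 -1.46]
[-0.77 -1.56]
[-0.58 -1.64]
[-0.38 -1.7 ]
```

Emit:
servo_tool(
  series=[
    [0.45,-1.05,-1.4,0,0.12],
    [0.45,-0.95,-1.45,0,0.12],
    [0.45,-0.75,-1.55,0,0.12],
    [0.45,-0.6,-1.65,0,0.12],
    [0.45,-0.4,-1.7,0,0.12],
  ],
)

```text
clock: 12.1
tool_pos: [459.2, -17.6, 287.9]
eef_rot: [2.326, 2.068, 0.096]
wrist_force: [3.3, 2.4, -2.0]
grip_width: 0.452
```

```bash
python3 st.py 0.12
```

```text
t 12.1 pos [459.2 -17.6 287.9] r 144.7 ang 2.979 yaw-ang 0.045089089914476244 F [ 3.3  2.4 -2. ] j6 -1.79 0.4516385733233584
[-0.21 -1.72]
[ 0.03 -1.74]
[ 0.24 -1.72]
[ 0.44 -1.68]
[ 0.64 -1.62]
```

Emit:
servo_tool(
  series=[
    [0.45,-0.2,-1.7,0,0.1],
    [0.45,0.05,-1.75,0,0.12],
    [0.45,0.25,-1.7,0,0.12],
    [0.45,0.45,-1.7,0,0.12],
    [0.45,0.65,-1.6,0,0.12],
  ],
)

```text
clock: 12.72
tool_pos: [471.7, -101.3, 287.7]
eef_rot: [1.628, 2.675, 0.123]
wrist_force: [1.9, 4.9, 1.1]
grip_width: 0.45
```

```bash
python3 st.py 0.06; python3 look.py pics/s7.png
```

```text
t 12.725 pos [ 471.7 -101.3  287.7] r 143.6 ang 3.575 yaw-ang 0.043674749985562755 F [1.9 4.9 1.1] j6 -2.57 0.45037213594760106
[ 0.26 -0.84]
[ 0.43 -0.75]
[ 0.48 -0.73]
[ 0.52 -0.7 ]
[ 0.56 -0.66]
12.725 [ 471.72118411 -101.31552432  287.67203863] [1.62823199 2.67508969 0.1231364 ] [1.88420163 4.85253347 1.09280188]
```

View pics/s7.png

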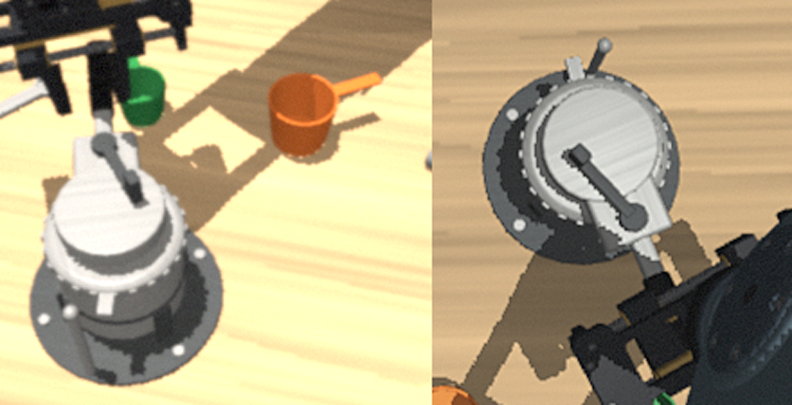

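The tab, at crop (574,68), appears past the post ball at (604,45). I'll check the angles numerically, then recentre on the handle, lift off and confirm.

Run:
```python
from h import *
c=np.array([602,-41])
for n,x,y,z in [('tab',574,60,114),('ball',604,45,119)]:
    d=atz('top',250+(x-432)/1.8,90+y/1.8,z)[:2]-c;print(n,np.hypot(*d),np.arctan2(d[1],d[0]))
```

```text
tab 73.52462457100368 0.24273552396120013
ball 81.74045922342651 -0.06865426337954053
```

Emit:
servo_tool(
  series=[
    [0.45,-0.3,0.7,0,0],
    [0.6,0,0,0,0],
    [0.6,0,0,4,0],
    [0.6,0,0,5,0],
    [0.6,-5,0,2,0],
  ],
)

```text
clock: 13.45
tool_pos: [417.7, -92.5, 398.9]
eef_rot: [1.641, 2.669, 0.118]
wrist_force: [0.1, -0.0, 0.3]
grip_width: 0.599
```

Emit:
servo_tool(
  series=[
    [0.6,-5,0,0,0],
    [0.6,-5,0,0,0],
    [0.6,0,0,0,0],
  ],
)

```text
clock: 13.82
tool_pos: [313.6, -90.6, 401.1]
eef_rot: [1.639, 2.66, 0.114]
wrist_force: [0.5, 0.3, -0.1]
grip_width: 0.602
```

```bash
python3 look.py pics/s8.png
```

```text
13.825 [313.60568445 -90.63012537 401.08704853] [1.63883204 2.6601767  0.11435856] [ 0.50216724  0.27550625 -0.09827498]
```

View pics/s8.png

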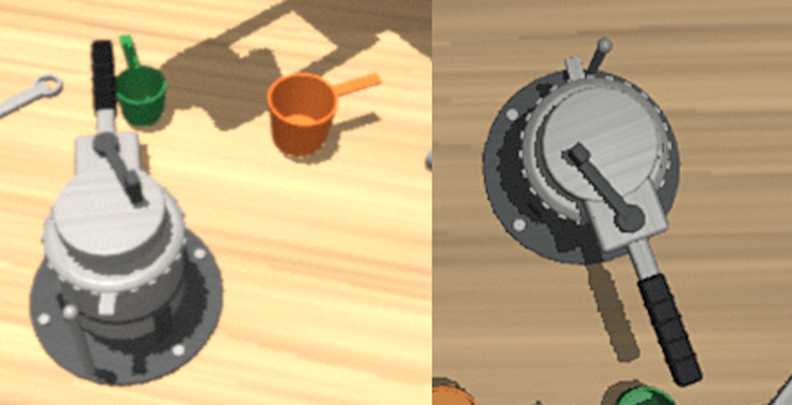

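The tab is about 0.31 rad past the post. The lever is still at loosen and the arm is clear, so I'm handing in.

```bash
python3 -c "from workcell import *;print(close_job())"
```

```text
the job is handed in; nothing more can be done
None
```

The lid's tab now stands past the cradle's post. I handed the job in at about 13.8 s on the robot's clock; no verdict is reported.

- **Lever:** I pushed it over to loosen with the closed fingers until the force rose to 16 N at the stop. The wrist view then showed it fully over, and the last picture shows it still there.
- **Lid:** I turned it only by the handle, with the fingers straddling the grip. It took three anticlockwise strokes with two free back strokes between them. The picture after the first back stroke showed the lid had not turned back.
- **Last checks:** By camera measurement the tab is about 0.31 rad past the post, which puts the lid at roughly 2.1 rad against the 1.8 needed. In the picture taken after I lifted off, the tab had not moved, the arm was clear of everything, and the wrist force was near zero.
- **Off plan:**
  - On the first part of the lever push the fingers sat about 12 mm too high. I corrected this before reaching the stop.
  - At the end of the first stroke I pressed against the handle stop with about 38 N at the wrist, well under the 120 N limit but close to the 40 N limit for the arm and gripper body. I believe only the fingers were touching.

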